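# Hang the amber bottle on the long draining peg

## Robot

A 6-joint arm with a two-finger parallel gripper is mounted at the origin on the work surface. World frame = base frame: x ahead of the robot, y to its left, z up, the work surface at z = 0. Lengths are in m, angles in degrees, forces in N, time in s.
With the tool pointing down it reaches from about 0.25 to 0.725 m from the base axis. Payload 9.7 kg.
Tool frame: the origin (TCP) lies at the very end of the fingers, on their centre line; the grasp point (between the pads) lies 19 mm behind it; y points along the fingers, x is the direction in which the jaws open and shut, and the axes are right-handed (so a half turn about y gives the same grasp; the last joint's range is limited). The gripper opens to 85 mm and grips with 20 to 120 N. Pads are 22 mm wide; open, the fingers measure 114 mm over their backs; the gripper's body (76 mm by 85 mm) begins 54 mm behind the grasp point. The pads swing forward as they close: fully open they stand 13 mm farther back than shut.
Start: joints at [-68.755, 4.979, 10.078, 95.1, 0, 90], TCP at [0.199, -0.513, 0.231] pointing down, gripper open.
Joint ranges: [-179.16, 179.16], [-48.56, 103.87], [-65.8, 70.77], [-126.05, 130.52], [-82.76, 87.17], [-180, 180]. Speed limits (degrees/s): [127.2, 127.2, 147.25, 180, 180, 180].

## Interface

Orientations are given as [roll, pitch, yaw] about the fixed x, y, z axes, in that order (R = Rz(yaw) Ry(pitch) Rx(roll)).
In Python, from workcell import bot gives the robot as it stands.
- The arm moves only by the shell command python3 -m jog 'ROWS' [FORCE]. ROWS is JSON, a list of rows, each an object with "rotation": the turn, a rotation vector about the world's x, y, z in degrees, a list of three; "travel": the shift along the world's x, y, z in mm, a list of three; "jaw": the gripper command: -1 is shut, 1 is fully open, values between are in proportion. In form: [{"rotation": [rx, ry, rz], "travel": [x, y, z], "jaw": jaw}, ...]. A call has 1 to 8 rows; each row shifts and turns the commanded pose from where the row before left it; what a row does not reach is not made up. A row lasts 1/8 s, in which the tool goes at most 62.5 mm and 10.7 degrees, less where a joint would pass 70% of its speed; a pose out of reach is approached as far as the arm can. A call with a gripper value outside its range is refused whole. The fingers move at their own pace and stop on an object; FORCE is the grip in N (left out, the last holds). Time passes only in rows, so rows that do not move let the fingers close. It gives the time, the measured TCP pose, the force and the opening at its end, in the units of the state.
- bot.get_obs(): the state, without advancing time (a new reading comes with each control period).
- bot.camera(name): name is "side" or "top"; returns the picture (480x640x3 uint8, red, green, blue); there is no depth.
- bot.camera_params(name): a dict with "K" (3x3 intrinsics, pixels), "dist_coeffs" ([k1, k2, p1, p2, k3] as OpenCV has them; the pictures are not rectified), "view" (4x4, takes a point from world to camera coordinates). Camera axes: x right, y up, looking along -z (the intrinsics and any distortion apply to the point x, -y, -z); pixel columns grow to the right and rows downward; lengths in m; the calibration is good to about 2 mm. A picture is of the moment at which its call begins. camera_params takes no time and is no camera call.
- bot.job_done(): hands the job in, once; it reports no verdict.
Trained networks look in the newest picture that a camera, given by its name, has taken for a name from the list of things; names that differ only in an ending like _2 or _b are one class to them, and where a whole thing is asked for, a point or a joint stands for the part that bears it (a point fixed in the world has none). Each returns a list of dicts, best first, with "score" (0 to 1); they miss things now and then, are a little off and sometimes report something else, mostly with a low value. They report only what shows in the picture. A call takes as long as a camera call. They do not tell look-alikes from the thing itself.
- bot.recognise(camera, thing): "xy" ([column, row] in pixels, amid what is visible of it).
- bot.trace(camera, thing): "mask" (480x640 bool, what is visible of it) and "xy" ([column, row] in pixels, amid what is visible of it).
The state is a dict: "time": time; "q": joint angles; "qd": joint speeds; "joint_efforts": joint torques, N m; "ee_pos": TCP position; "tcp_rot": TCP orientation; "wrist_force": force on the tool from outside, world axes, zero at the start; "torque": the same for the moment, N m; "opening": finger opening in m.
Only numpy, scipy, OpenCV 4.12 (cv2) and the standard library are available. Lean on these libraries where they do the work, as an engineer would, in place of code of your own. Each camera call takes 0.05 s, during which the arm holds its last target.

## Task

Hang the empty amber glass bottle, mouth-down as it stands, on the longer of the two slanted wooden draining pegs so that it can drain. Lower it gently over the peg all the way, until the inside of its base rests on the tip of the peg, before you let go, and leave the ring dish where it is.

Things in the scene. Friction and masses are not known exactly. Their poses are not given: they have to be found in the camera images.
- bottle_centre (a point): Centre of the empty amber glass bottle (about 110 g), standing mouth-down: 80 mm tall; upper part a 58 mm cylinder from 26 mm above the mouth up to the flat base on top, neck below it 48 mm (40 mm clear inside), walls 4 mm. z runs from mouth to base. The mouth is 40 mm below this point, the inside of the base 35 mm above it. Grip 10 to 20 mm above it, so the gripper clears the top.
- long_peg_tip (a point): Tip of the longer peg: a 12 mm round wooden dowel with a round end, 105 mm long, leaning 20 degrees, on a fixed wooden foot 110 x 80 x 16 mm. Tip 115 mm above the shelf. The point's z is vertical, its axes turn with the foot; the peg leans to the point's -x: from root to tip it runs along (-0.342, 0, 0.940) in these axes.
- short_peg_tip (a point): Tip of the shorter peg, which is not to be used (the bottle's mouth would stand on its foot). Same dowel, foot, lean and axes as the other, but 50 mm long; tip 63 mm above the shelf.
- ring_dish: Small white ceramic ring dish, a bystander beyond the bottle and pegs, 72 mm across, 22 mm high; origin at the centre of its underside. Other bystanders, without poses: a flat nail file, a yellow floss box (22 mm high), an opened folding travel mirror (about 80 mm high).
Things that resemble listed ones, but are neither listed nor needed, are in the scene too. What is shaped like the part that bears long_peg_tip but green or pink is not meant.

How it is judged (in metres and radians):
On the way:
1. the bottle, still held by the fingers, has been lowered over the long peg until the tip is within about 20 mm of the inside of its base (z of long_peg_tip in the frame of bottle_centre above 0.015 m and distance between long_peg_tip and bottle_centre below 0.0425 m and contact force between the fingers and bottle above 0.5 N), for 0.1 s.
At the end, for the whole second after the job is handed in: The bottle hangs released and at rest (slower than 30 mm/s) on the long peg, mouth-down (its axis within 40 degrees of vertical), the peg tip inside it and within 7 mm of the inside of its base, anywhere across its width; the ring dish is within 20 mm of where it was (z of long_peg_tip in the frame of bottle_centre above 0.028 m and distance between long_peg_tip and bottle_centre below 0.0425 m and angle between bottle_centre's own z axis and vertical below 0.7 rad and linear speed of bottle below 0.03 m/s and distance of ring_dish from where it was at the start of the episode below 0.02 m); the robot touches nothing.
It fails at once if the ring dish is pushed more than 20 mm (distance of ring_dish from where it was at the start of the episode above 0.02 m).
It also fails if it takes over 51 s, if anything falls off the work surface, if the arm or the gripper's body presses on something with over 40 N, if the wrist force passes 120 N, or if a joint passes its speed limit or range.

## Working session

There is one attempt and no reset: what is moved stays moved. The work goes in short steps, Python scripts to look and compute and a shell command to move; the robot and the scene stay as the last step left them, time stands still between calls to the robot, and variables do not carry over. Pictures are saved under pics/ and viewed, and the job is handed in when it is done.

```bash
ls; mkdir -p pics; python3 - <<'E'
from workcell import bot
import cv2
print(bot.get_obs())
for n in("side","top"):
    im=bot.camera(n); cv2.imwrite(f"pics/{n}0.png",im[:,:,::-1]); p=bot.camera_params(n); print(n,p)
    for t in("bottle_centre","long_peg_tip","short_peg_tip","ring_dish"):
        print(t,[(round(d['score'],2),[round(v) for v in d['xy']]) for d in bot.recognise(n,t)])
E
```

```text
pics
{'time': 0.0, 'q': array([-6.87547734e+01,  5.01211688e+00,  1.00350480e+01,  9.51012967e+01,
       -1.73065973e-03,  8.99999357e+01]), 'qd': array([ 0.01248037, -0.0087974 , -0.01849031,  0.04860506, -0.08765666,
        0.03431287]), 'joint_efforts': array([-1.52604143e-04, -5.20389926e+01,  4.64803219e+01,  1.63309736e-02,
       -2.98972179e-05,  1.84265019e-06]), 'ee_pos': array([ 0.1992041 , -0.51240262,  0.23057865]), 'tcp_rot': array([-9.00017306e+01,  7.83655508e-02, -6.87547091e+01]), 'wrist_force': array([-0.59887666,  0.03888286,  0.24188228]), 'torque': array([ 0.0382712 ,  0.00980877, -0.0192879 ]), 'opening': 0.0853944957065326}
side {'K': array([[473.64430563,   0.        , 320.50681459],
       [  0.        , 473.64430563, 239.93140482],
       [  0.        ,   0.        ,   1.        ]]), 'dist_coeffs': array([-0.05798831,  0.        ,  0.        ,  0.        ,  0.        ]), 'view': array([[ 0.93936732, -0.34235023, -0.0196307 , -0.54376569],
       [ 0.25985398,  0.67331711,  0.69218493, -0.21668374],
       [-0.22375199, -0.65531702,  0.72145316, -0.8542775
[... 278 characters left out ...]
       , 311.91263945],
       [  0.        , 525.44452221, 239.46947356],
       [  0.        ,   0.        ,   1.        ]]), 'dist_coeffs': array([-0.14789132,  0.        ,  0.        ,  0.        ,  0.        ]), 'view': array([[-9.65182738e-04, -9.99962862e-01,  8.56409617e-03,
        -2.58468528e-02],
       [ 9.93576300e-01,  1.01667905e-05,  1.13164202e-01,
        -5.68540915e-01],
       [-1.13160086e-01,  8.61830711e-03,  9.93539390e-01,
        -9.99344578e-01],
       [ 0.00000000e+00,  0.00000000e+00,  0.00000000e+00,
         1.00000000e+00]])}
bottle_centre [(0.92, [196, 270])]
long_peg_tip [(0.85, [244, 350])]
short_peg_tip [(0.6, [458, 232])]
ring_dish [(0.91, [247, 175])]
```

View pics/side0.png

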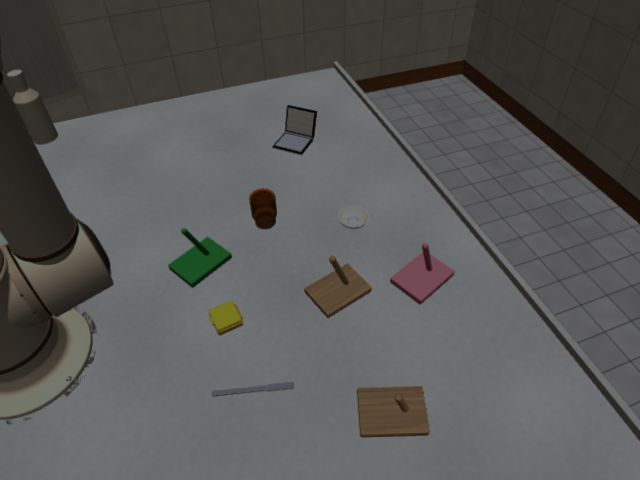

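View pics/top0.png

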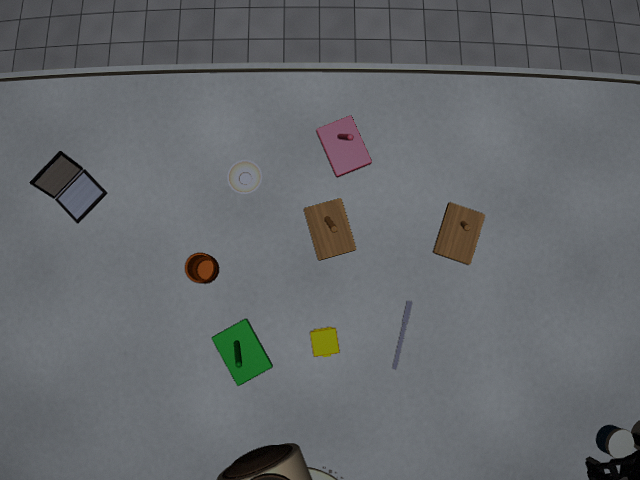

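Candidates for the long peg:

| Candidate | Side px | Top px |
|---|---|---|
| Green | (200,260) | (242,352) |
| Pink | (422,276) | (343,145) |
| Wooden, short stub | (392,411) | (459,233) |
| Wooden, long dowel | (338,285) | (330,228) |

The last one fits: it is wooden and has the longer dowel. I'll confirm it in an enlarged crop.

```bash
python3 - <<'E'
import cv2,numpy as np
s=cv2.imread('pics/side0.png');t=cv2.imread('pics/top0.png')
def c(im,x,y,w,h,k): return cv2.resize(im[y:y+h,x:x+w],None,fx=k,fy=k,interpolation=cv2.INTER_CUBIC)
a=c(s,300,250,80,70,5);b=c(t,295,190,80,70,5)
d=c(s,225,180,80,60,5);e=c(t,165,240,80,60,5)
im=np.vstack([np.hstack([a,b]),np.hstack([d,e])]);im=cv2.convertScaleAbs(im,alpha=1.5)
im=cv2.resize(im,None,fx=.92,fy=.92);cv2.imwrite('pics/crop.png',im);print(im.shape)
E
```

```text
(598, 736, 3)
```

```bash
cat > h.py <<'E'
import numpy as np,cv2
from workcell import bot
from scipy.optimize import least_squares
P={n:bot.camera_params(n) for n in("side","top")}
F=np.diag([1.,-1,-1])
def proj(n,X):
    p=P[n];V=F@p['view'][:3];X=np.atleast_2d(X).astype(float)
    return cv2.projectPoints(X,cv2.Rodrigues(V[:,:3])[0],V[:,3],p['K'],p['dist_coeffs'])[0][:,0]
def ray(n,uv):
    p=P[n];V=F@p['view'][:3]
    u=cv2.undistortPoints(np.array([[uv]],float),p['K'],p['dist_coeffs'])[0,0]
    d=V[:,:3].T@np.array([u[0],u[1],1]);return -V[:,:3].T@V[:,3],d/np.linalg.norm(d)
def onz(n,uv,z):
    o,d=ray(n,uv);return o+d*(z-o[2])/d[2]
def tri(s,t):
    f=lambda X:np.r_[proj('side',X)[0]-s,proj('top',X)[0]-t]
    r=least_squares(f,onz('top',t,.1));return r.x,r.fun
E
python3 - <<'E'
from h import *
import pickle
M={}
for n in("side","top"):
    for t in("bottle_centre","long_peg_tip","ring_dish"):
        L=bot.trace(n,t);M[n,t]=L
        for d in L:
            m=d['mask'];ys,xs=np.nonzero(m);print(n,t,round(d['score'],2),np.round(d['xy']),m.sum(),xs.min(),xs.max(),ys.min(),ys.max())
pickle.dump(M,open('m.pkl','wb'))
E
```

```text
side bottle_centre 0.88 [265. 208.] 865 249 276 189 227
side bottle_centre 0.7 [391. 411.] 3386 358 430 386 436
side long_peg_tip 0.97 [198. 260.] 1794 169 230 228 287
side long_peg_tip 0.94 [340. 289.] 2131 304 371 255 317
side long_peg_tip 0.62 [422. 275.] 1964 390 453 243 304
side ring_dish 0.8 [354. 216.] 539 338 368 205 227
top bottle_centre 0.64 [201. 268.] 865 184 218 253 283
top long_peg_tip 0.75 [241. 349.] 2306 212 272 319 385
top long_peg_tip 0.74 [345. 147.] 2033 317 370 116 176
top long_peg_tip 0.66 [330. 227.] 2193 303 354 198 259
top ring_dish 0.58 [245. 176.] 946 227 261 160 193
```

View pics/crop.png

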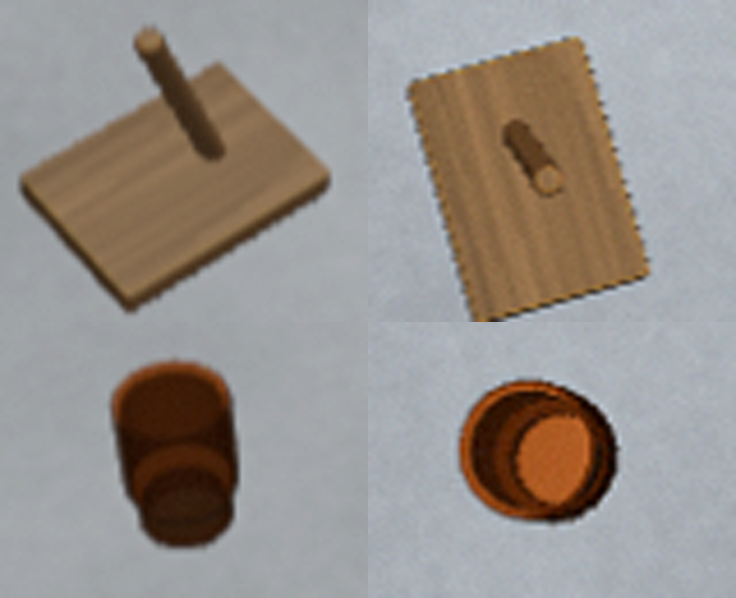

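```bash
cat > fit.py <<'E'
from h import *
import pickle
from scipy.optimize import minimize
K=8
def fill(n,parts):
    m=np.zeros((480,640),np.float32)
    M=np.zeros((480*4,640*4),np.uint8)
    for X in parts:
        h=cv2.convexHull((proj(n,X).astype(np.float32)+.5)*4)
        cv2.fillConvexPoly(M,np.round(h*16).astype(np.int32),1,shift=4)
    return cv2.resize(M.astype(np.float32),(640,480),interpolation=cv2.INTER_AREA)
th=np.linspace(0,2*np.pi,40)
def cyl(x,y,r,z0,z1): return np.array([[x+r*np.cos(a),y+r*np.sin(a),z] for a in th for z in(z0,z1)])
def bottle(p): return [cyl(p[0],p[1],.029,.026,.08),cyl(p[0],p[1],.024,0,.026)]
def foot(p,):
    x,y,yaw=p;c,s=np.cos(yaw),np.sin(yaw);R=np.array([[c,-s,0],[s,c,0],[0,0,1]])
    # frame at tip; foot centre offset given by p0: root at foot centre + off
    tip=np.array([x,y,.115]);d=np.array([-.342,0,.940])
    return tip,R,d
E
python3 - <<'E'
from fit import *
M=pickle.load(open('m.pkl','rb'))
def iou(a,b): return np.minimum(a,b).sum()/np.maximum(a,b).sum()
mb={n:M[n,'bottle_centre'][0]['mask'].astype(np.float32) for n in('side','top')}
x0=onz('top',(201,268),.06)[:2]
for cams in(['side','top'],['side'],['top']):
    f=lambda p:-sum(iou(fill(n,bottle(p)),mb[n]) for n in cams)
    r=minimize(f,x0,method='Nelder-Mead',options=dict(initial_simplex=[x0,x0+[.01,0],x0+[0,.01]],xatol=1e-4))
    print(cams,r.x,r.fun)
X,res=tri((332.6,258.3),(334.1,229.1));print('tip',X,res)
X,res=tri((210/4.6+300,155/4.6+250),(515-368,128)/np.array([4.6,4.6])+(295,190));print('root',X,res)
# foot corners top face z=.016 
for n,pts in {'top':[(410-368,85),(580-368,38),(650-368,270)],'side':[(22,178),(218,62),(328,178),(130,302)]}.items():
    o={'top':(295,190),'side':(300,250)}[n]
    C=[onz(n,np.array(q)/4.6+o,.016) for q in pts];print(n,np.round(C,4).tolist(),[round(float(np.linalg.norm(C[i+1]-C[i])),4) for i in range(len(C)-1)],[round(float(np.degrees(np.arctan2(*(C[i+1]-C[i])[1::-1]))),1) for i in range(len(C)-1)])
for n in('side','top'):
  d=M[n,'ring_dish'][0]['xy'];print('dish',onz(n,d,.015))
E
```

```text
['side', 'top'] [0.51108431 0.18625925] -1.8399529457092285
['side'] [0.5115961  0.18924915] -0.8842758536338806
['top'] [0.5107253  0.18612343] -0.9592618346214294
tip [ 0.57950364 -0.06599454  0.11116283] [-0.52886903  0.11670837  0.10833165 -0.53097496]
root [ 0.61344714 -0.05635847  0.01159238] [ 0.64265199 -0.14495489 -0.13789738  0.64912985]
top [[0.6331, -0.0107, 0.016], [0.654, -0.0852, 0.016], [0.5519, -0.1148, 0.016]] [0.0774, 0.1064] [-74.3, -163.8]
side [[0.5307, -0.0423, 0.016], [0.6341, -0.0115, 0.016], [0.6531, -0.0891, 0.016], [0.5514, -0.1187, 0.016]] [0.1078, 0.0799, 0.1058] [16.6, -76.2, -163.8]
dish [0.70185455 0.11671786 0.015     ]
dish [0.70113804 0.1095849  0.015     ]
```

The crop confirms it: wooden foot with a long dowel, tip at side (333,258) and top (334,229). The foot measures about 0.106 x 0.079 m, and tip-to-root offset matches a 20° lean, so the tip is at about (0.579, -0.066, 0.115) with foot yaw of about 16.3°. The bottle is at (0.511, 0.187). Next I move above the bottle.

```bash
python3 -m jog '[{"rotation":[0,0,6],"travel":[22,50,0],"jaw":1},{"rotation":[0,0,6],"travel":[22,50,0],"jaw":1},{"rotation":[0,0,6],"travel":[22,50,0],"jaw":1},{"rotation":[0,0,6],"travel":[22,50,0],"jaw":1},{"rotation":[0,0,6],"travel":[22,50,0],"jaw":1},{"rotation":[0,0,6],"travel":[22,50,0],"jaw":1},{"rotation":[0,0,6],"travel":[22,50,0],"jaw":1}]' 25
python3 -m jog '[{"rotation":[0,0,6],"travel":[22,50,0],"jaw":1},{"rotation":[0,0,6],"travel":[22,50,0],"jaw":1},{"rotation":[0,0,6],"travel":[22,50,0],"jaw":1},{"rotation":[0,0,6],"travel":[22,50,0],"jaw":1},{"rotation":[0,0,6],"travel":[22,50,0],"jaw":1},{"rotation":[0,0,6],"travel":[22,50,0],"jaw":1},{"rotation":[0,0,0],"travel":[0,0,0],"jaw":1},{"rotation":[0,0,0],"travel":[0,0,0],"jaw":1}]'
python3 - <<'E'
from fit import *
M=pickle.load(open('m.pkl','rb'))
for n in('side','top'):
    im=cv2.imread(f'pics/{n}0.png')
    m=fill(n,bottle((.511,.1875)))
    c,_=cv2.findContours((m>.5).astype(np.uint8),0,1);cv2.drawContours(im,c,-1,(0,255,0),1)
    c,_=cv2.findContours(M[n,'bottle_centre'][0]['mask'].astype(np.uint8),0,1);cv2.drawContours(im,c,-1,(255,0,0),1)
    x,y=((225,175),(165,235))[n=='top'];cv2.imwrite(f'pics/b_{n}.png',cv2.resize(im[y:y+60,x:x+80],None,fx=5,fy=5,interpolation=0))
a=[cv2.imread(f'pics/b_{n}.png') for n in('side','top')];cv2.imwrite('pics/b.png',np.hstack(a))
E
```

```text
time: 1.68
ee_pos: [0.3537, -0.161, 0.2315]
tcp_rot: [-90.0, -0.1, -26.6]
wrist_force: [0.9, -0.7, -0.3]
opening: 0.0854
time: 2.68
ee_pos: [0.485, 0.1373, 0.2312]
tcp_rot: [-90.0, 0.0, 9.2]
wrist_force: [0.1, -0.0, 0.7]
opening: 0.0856
```

View pics/b.png

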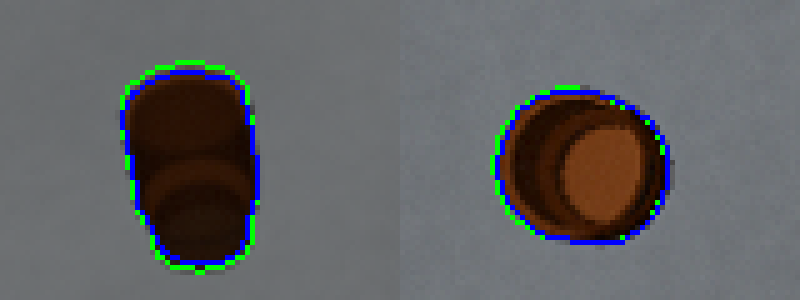

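```bash
python3 -m jog '[{"rotation":[0,0,7],"travel":[26,50,-20],"jaw":1},{"rotation":[0,0,0],"travel":[0,0,-40],"jaw":1},{"rotation":[0,0,0],"travel":[0,0,-30],"jaw":1},{"rotation":[0,0,0],"travel":[0,0,0],"jaw":1}]'
python3 - <<'E'
from h import *
for n in("side","top"):
    im=bot.camera(n); cv2.imwrite(f"pics/{n}1.png",im[:,:,::-1])
a=cv2.imread('pics/side1.png')[120:280,170:370];b=cv2.imread('pics/top1.png')[180:340,100:300]
cv2.imwrite('pics/c1.png',cv2.convertScaleAbs(np.hstack([cv2.resize(q,None,fx=2,fy=2) for q in(a,b)]),alpha=1.4))
o=bot.get_obs();print(o['ee_pos'],o['wrist_force'])
E
```

```text
time: 3.18
ee_pos: [0.5101, 0.1858, 0.1397]
tcp_rot: [-90.0, 0.2, 16.1]
wrist_force: [-0.2, 0.9, 0.0]
opening: 0.085
[0.51150699 0.18651059 0.14278354] [0.18034836 0.60323828 0.50924125]
```

View pics/c1.png

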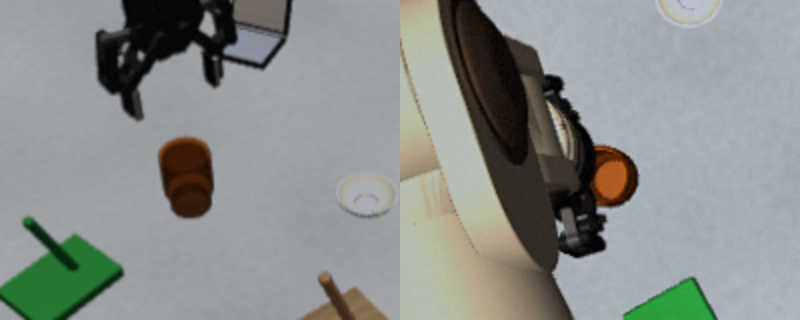

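The open gripper sits above the bottle in the side view, with a finger on each side. The top view is offset by parallax. Descending.

```bash
python3 -m jog '[{"rotation":[0,0,0],"travel":[0,0,-35],"jaw":1},{"rotation":[0,0,0],"travel":[0,0,-30],"jaw":1},{"rotation":[0,0,0],"travel":[0,0,-25],"jaw":1},{"rotation":[0,0,0],"travel":[0,0,-16],"jaw":1},{"rotation":[0,0,0],"travel":[0,0,0],"jaw":1}]'
python3 - <<'E'
from h import *
for n in("side",):
    im=bot.camera(n); cv2.imwrite(f"pics/{n}2.png",im[:,:,::-1])
a=cv2.imread('pics/side2.png')[120:270,170:370]
cv2.imwrite('pics/c2.png',cv2.convertScaleAbs(cv2.resize(a,None,fx=4,fy=4),alpha=1.6))
o=bot.get_obs();print(o['ee_pos'],o['wrist_force'],o['tcp_rot'])
E
```

```text
time: 3.9
ee_pos: [0.5114, 0.1871, 0.0356]
tcp_rot: [-90.0, 0.0, 16.2]
wrist_force: [-1.2, 0.2, 0.2]
opening: 0.0855
[0.51175259 0.18735187 0.03635049] [ 0.50635757 -0.47310191  0.6900678 ] [-8.99948857e+01 -5.70402226e-02  1.62274783e+01]
```

View pics/c2.png

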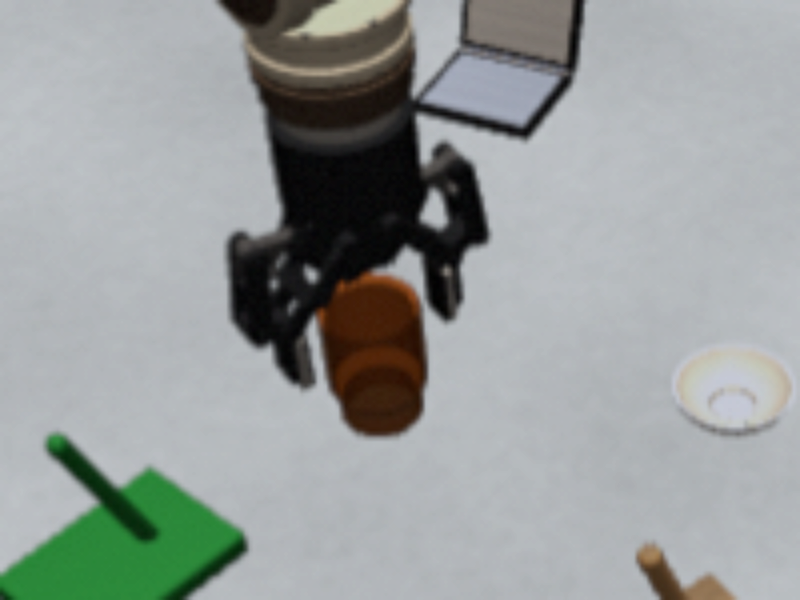

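The fingers straddle the bottle (crop about (300,360) and (450,290)) with a clear gap on both sides. Closing.

```bash
python3 -m jog '[{"rotation":[0,0,0],"travel":[0,0,0],"jaw":0.3},{"rotation":[0,0,0],"travel":[0,0,0],"jaw":0.2},{"rotation":[0,0,0],"travel":[0,0,0],"jaw":0},{"rotation":[0,0,0],"travel":[0,0,0],"jaw":0},{"rotation":[0,0,0],"travel":[0,0,0],"jaw":0},{"rotation":[0,0,0],"travel":[0,0,0],"jaw":0}]' 30
python3 -m jog '[{"rotation":[0,0,0],"travel":[0,0,5],"jaw":0},{"rotation":[0,0,0],"travel":[0,0,10],"jaw":0},{"rotation":[0,0,0],"travel":[0,0,15],"jaw":0},{"rotation":[0,0,0],"travel":[0,0,0],"jaw":0},{"rotation":[0,0,0],"travel":[0,0,0],"jaw":0}]'
python3 - <<'E'
from h import *
for n in("side",):
    im=bot.camera(n); cv2.imwrite(f"pics/{n}3.png",im[:,:,::-1])
a=cv2.imread('pics/side3.png')[120:270,170:370]
cv2.imwrite('pics/c3.png',cv2.convertScaleAbs(cv2.resize(a,None,fx=4,fy=4),alpha=1.6))
o=bot.get_obs();print(o['ee_pos'],o['wrist_force'],o['tcp_rot'])
E
```

```text
time: 4.7
ee_pos: [0.5119, 0.1876, 0.0367]
tcp_rot: [-90.0, -0.1, 16.2]
wrist_force: [-0.6, 0.7, 5.3]
opening: 0.0557
time: 5.32
ee_pos: [0.5113, 0.1874, 0.0653]
tcp_rot: [-90.0, -0.0, 16.2]
wrist_force: [-0.1, 0.2, -1.0]
opening: 0.0556
[0.51113142 0.1873228  0.06496656] [-0.12703309 -0.28092725 -1.32457984] [-9.00038389e+01  2.50875970e-02  1.62457810e+01]
```

View pics/c3.png

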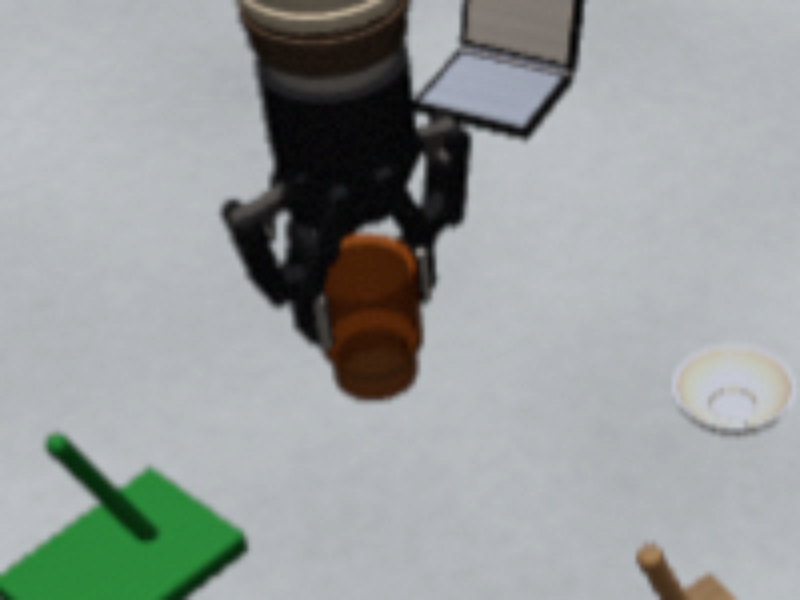

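Gripped, and the mouth is clear of the table. Next I carry it up and over, tilting it 14° towards the peg's lean to the pre-insertion pose: TCP about (0.559, -0.072, 0.185).

```bash
python3 -m jog '[{"rotation":[0,0,0],"travel":[0,0,35],"jaw":0},{"rotation":[0,0,0],"travel":[0,0,45],"jaw":0},{"rotation":[0,0,0],"travel":[0,0,40],"jaw":0},{"rotation":[0,0,0],"travel":[8,-40,0],"jaw":0},{"rotation":[0,0,0],"travel":[10,-55,0],"jaw":0},{"rotation":[0,0,0],"travel":[10,-60,0],"jaw":0},{"rotation":[1,-3.4,0],"travel":[10,-55,0],"jaw":0},{"rotation":[1,-3.4,0],"travel":[6,-35,0],"jaw":0}]'
python3 -m jog '[{"rotation":[1,-3.3,0],"travel":[4,-14,0],"jaw":0},{"rotation":[0.9,-3.3,0],"travel":[0,0,0],"jaw":0},{"rotation":[0,0,0],"travel":[0,0,0],"jaw":0},{"rotation":[0,0,0],"travel":[0,0,0],"jaw":0}]'
cat > look.py <<'E'
from h import *
import sys
k=sys.argv[1]
A=[]
for n,(x,y) in {'side':(230,150),'top':(230,130)}.items():
    im=bot.camera(n); cv2.imwrite(f"pics/{n}{k}.png",im[:,:,::-1]); A.append(cv2.resize(im[y:y+200,x:x+200,::-1],None,fx=2,fy=2))
cv2.imwrite(f'pics/c{k}.png',cv2.convertScaleAbs(np.hstack(A),alpha=1.5))
from scipy.spatial.transform import Rotation as R
o=bot.get_obs();print(o['ee_pos'],o['wrist_force'],o['tcp_rot'],o['opening'],o['time'])
r=R.from_euler('xyz',o['tcp_rot'],degrees=True).as_matrix();u=-r[:,1];C=o['ee_pos']+.0035*u
print('C',C,'u',u)
tip=np.array([.579,-.066,.115]);print('tip in bottle z',(tip-C)@u,'x',(tip-C)@r[:,0],'lat',(tip-C)@np.cross(u,r[:,0]))
E
python3 look.py 4
```

```text
time: 6.38
ee_pos: [0.5554, -0.06, 0.1845]
tcp_rot: [-90.0, -7.1, 16.2]
wrist_force: [-0.2, 0.6, -0.5]
opening: 0.0556
time: 6.88
ee_pos: [0.5592, -0.0715, 0.1851]
tcp_rot: [-90.0, -13.9, 16.3]
wrist_force: [0.8, 0.1, -1.0]
opening: 0.056
[ 0.55950922 -0.07127393  0.18506851] [-0.18736504 -0.0225572  -1.18269982] [-89.9937096  -13.88916056  16.28473412] 0.055743386299539614 6.975
C [ 0.55870288 -0.07150989  0.18846618] u [-0.23038304 -0.06741646  0.97076191]
tip in bottle z -0.0763657345612323 x 0.002777872675906746 lat -0.00041108677772223347
```

View pics/c4.png

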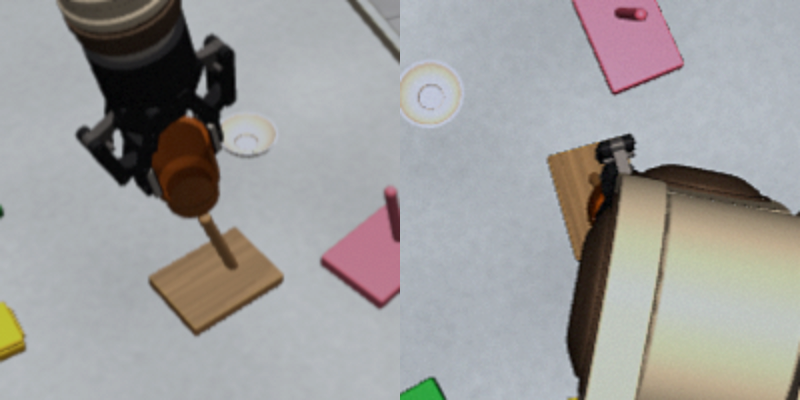

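The tip is just hidden behind the bottle's mouth at crop (205,215). I'll overlay the predicted bottle outline and peg on the side view to check alignment before inserting.

```bash
cat > ov.py <<'E'
from fit import *
from scipy.spatial.transform import Rotation as R
import sys
k=sys.argv[1]
o=bot.get_obs();r=R.from_euler('xyz',o['tcp_rot'],degrees=True).as_matrix()
u=-r[:,1];B=np.c_[r[:,0],np.cross(u,r[:,0]),u];C=o['ee_pos']+.0035*u
im=cv2.imread(f'pics/side{k}.png');im=cv2.convertScaleAbs(im,alpha=1.5)
x0,y0=250,180
im=cv2.resize(im[y0:y0+120,x0:x0+150],None,fx=5,fy=5,interpolation=1)
def D(X,c,cl=True):
    p=((proj('side',X)-[x0,y0]+.5)*5).astype(np.int32);cv2.polylines(im,[p],cl,c,1)
for rr,zz in((.029,.04),(.029,-.014),(.024,-.014),(.024,-.04)):
    D(np.array([C+B@[rr*np.cos(a),rr*np.sin(a),zz] for a in th]),(0,255,0))
tip=np.array([.579,-.066,.115]);d=np.array([-.342*.96,-.342*.281,.94])
s=np.cross(d,[-.22375,-.65532,.72145]);s/=np.linalg.norm(s)
D(np.array([tip+.006*s,tip-.006*s,tip-.105*d-.006*s,tip-.105*d+.006*s]),(255,255,0))
cv2.imwrite(f'pics/ov{k}.png',im)
E
python3 ov.py 4
```

```text
(no output)
```

View pics/ov4.png

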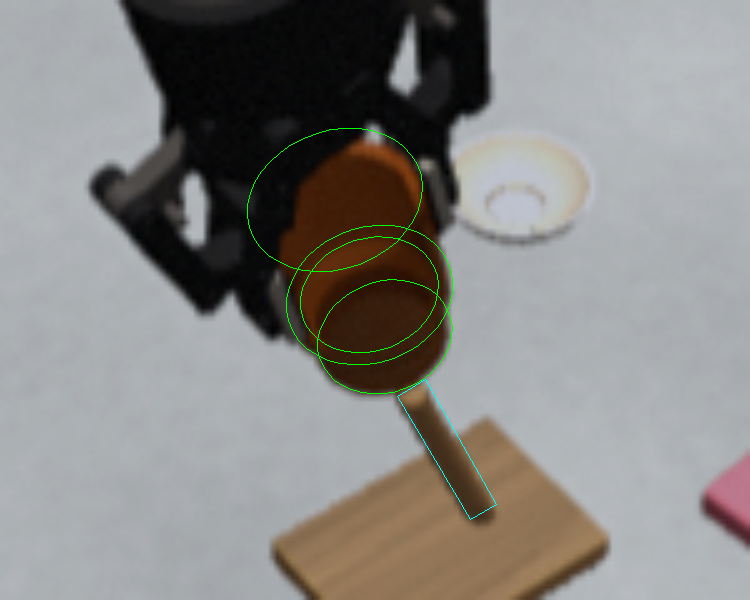

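The mouth and neck outlines match and the peg line up within about 1–2 px. Lowering along the peg.

```bash
python3 -m jog '[{"rotation":[0,0,0],"travel":[4,1,-14],"jaw":0},{"rotation":[0,0,0],"travel":[4,1,-14],"jaw":0},{"rotation":[0,0,0],"travel":[4,1,-14],"jaw":0},{"rotation":[0,0,0],"travel":[3,1,-10],"jaw":0},{"rotation":[0,0,0],"travel":[0,0,0],"jaw":0}]'
python3 look.py 5; python3 ov.py 5
```

```text
time: 7.6
ee_pos: [0.5739, -0.0674, 0.132]
tcp_rot: [-90.0, -13.9, 16.2]
wrist_force: [-0.1, 0.0, -2.2]
opening: 0.0558
[ 0.57439077 -0.06764626  0.13354203] [ 0.10214842  0.16321624 -1.24763798] [-90.01253183 -13.96972292  16.25475272] 0.05578128216172777 7.7
C [ 0.57357939 -0.06788202  0.13693851] u [-0.23182041 -0.06736252  0.97042341]
tip in bottle z -0.02267302664452272 x 0.00026506966362406135 lat 0.0002944785825800822
```

View pics/ov5.png

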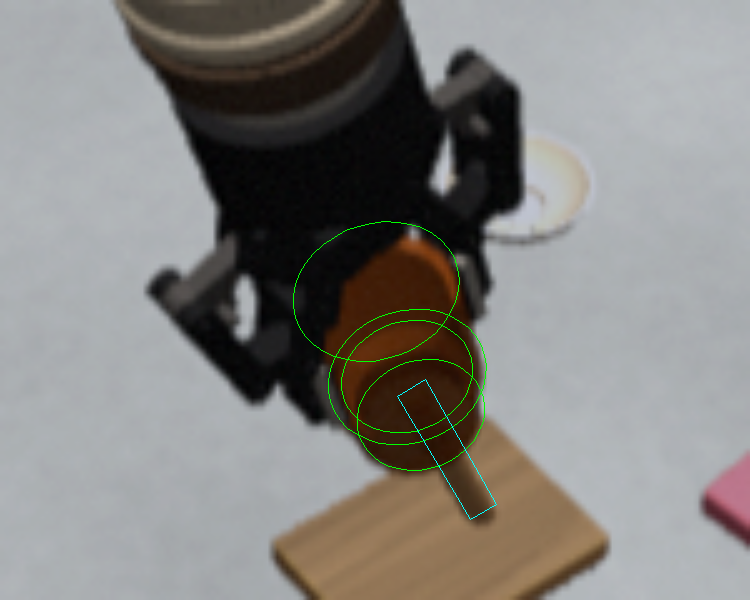

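```bash
python3 -m jog '[{"rotation":[0,0,0],"travel":[3,1,-10],"jaw":0},{"rotation":[0,0,0],"travel":[3,1,-10],"jaw":0},{"rotation":[0,0,0],"travel":[3,1,-10],"jaw":0},{"rotation":[0,0,0],"travel":[3,1,-8],"jaw":0},{"rotation":[0,0,0],"travel":[2,0.5,-6],"jaw":0},{"rotation":[0,0,0],"travel":[0,0,0],"jaw":0}]'
python3 look.py 6; python3 ov.py 6
```

```text
time: 8.45
ee_pos: [0.5881, -0.063, 0.0886]
tcp_rot: [-90.0, -13.9, 16.3]
wrist_force: [0.5, 0.5, -0.7]
opening: 0.0557
[ 0.58840182 -0.06315469  0.08952433] [ 0.29897252  0.03690301 -1.16922199] [-90.01421163 -13.96949846  16.25191344] 0.05565108377527933 8.55
C [ 0.58759042 -0.06339031  0.09292082] u [-0.2318283  -0.06732182  0.97042435]
tip in bottle z 0.023593367476429566 x -0.003381954478941131 lat -0.00010713321465190678
```

View pics/ov6.png

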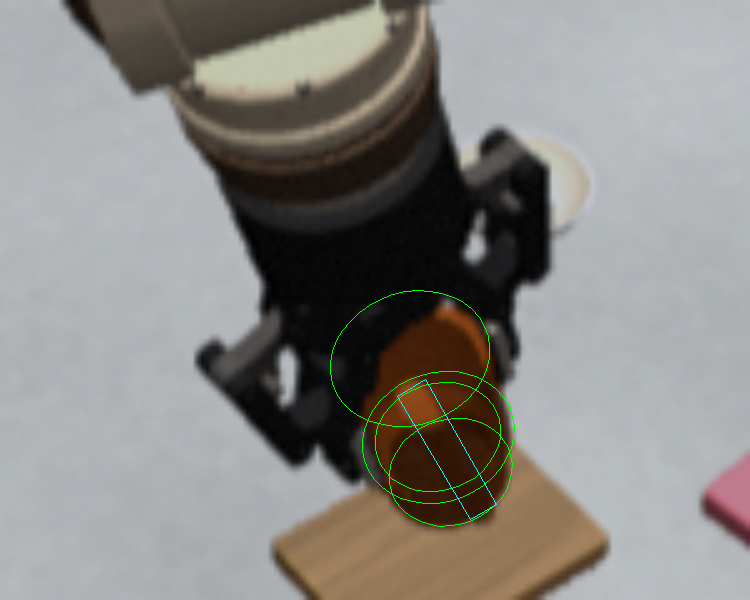

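The peg is inside: its lighter end shows through the glass at (415,405), and there is no contact force. Lowering gently until it touches.

```bash
python3 -m jog '[{"rotation":[0,0,0],"travel":[1.4,0.4,-4],"jaw":0},{"rotation":[0,0,0],"travel":[1,0.3,-3],"jaw":0},{"rotation":[0,0,0],"travel":[0,0,0],"jaw":0},{"rotation":[0,0,0],"travel":[0,0,0],"jaw":0}]'
python3 -m jog '[{"rotation":[0,0,0],"travel":[0.5,0.1,-1.5],"jaw":0},{"rotation":[0,0,0],"travel":[0,0,0],"jaw":0},{"rotation":[0,0,0],"travel":[0,0,0],"jaw":0}]'
```

```text
time: 9.05
ee_pos: [0.5907, -0.0624, 0.0823]
tcp_rot: [-90.0, -14.0, 16.3]
wrist_force: [-0.2, 0.0, -0.8]
opening: 0.0558
time: 9.43
ee_pos: [0.5912, -0.0623, 0.0808]
tcp_rot: [-90.0, -14.0, 16.2]
wrist_force: [-0.6, 1.1, -1.0]
opening: 0.0556
```

```bash
for i in 1; do python3 -m jog '[{"rotation":[0,0,0],"travel":[0.4,0.1,-1.2],"jaw":0},{"rotation":[0,0,0],"travel":[0,0,0],"jaw":0},{"rotation":[0,0,0],"travel":[0,0,0],"jaw":0}]'; python3 -m jog '[{"rotation":[0,0,0],"travel":[0.4,0.1,-1.2],"jaw":0},{"rotation":[0,0,0],"travel":[0,0,0],"jaw":0},{"rotation":[0,0,0],"travel":[0,0,0],"jaw":0}]'; done
```

```text
time: 9.8
ee_pos: [0.5916, -0.0622, 0.0796]
tcp_rot: [-90.0, -14.0, 16.3]
wrist_force: [0.2, 0.6, -0.9]
opening: 0.0559
time: 10.18
ee_pos: [0.5921, -0.0621, 0.0785]
tcp_rot: [-90.0, -14.0, 16.2]
wrist_force: [-0.3, 0.1, -0.7]
opening: 0.0558
```

```bash
python3 -m jog '[{"rotation":[0,0,0],"travel":[0.4,0.1,-1.2],"jaw":0},{"rotation":[0,0,0],"travel":[0,0,0],"jaw":0},{"rotation":[0,0,0],"travel":[0,0,0],"jaw":0}]'; python3 -m jog '[{"rotation":[0,0,0],"travel":[0.4,0.1,-1.2],"jaw":0},{"rotation":[0,0,0],"travel":[0,0,0],"jaw":0},{"rotation":[0,0,0],"travel":[0,0,0],"jaw":0}]'; python3 look.py 7; python3 ov.py 7
```

```text
time: 10.55
ee_pos: [0.5923, -0.0621, 0.0782]
tcp_rot: [-90.0, -14.0, 16.2]
wrist_force: [-7.4, -1.0, 8.3]
opening: 0.0557
time: 10.92
ee_pos: [0.5925, -0.0621, 0.0778]
tcp_rot: [-90.0, -14.0, 16.2]
wrist_force: [-13.1, -0.7, 15.6]
opening: 0.0558
[ 0.59251583 -0.06209725  0.07785278] [-13.82340812  -1.41805822  15.74818818] [-90.03557072 -13.99425075  16.23942118] 0.05591476590563959 11.025
C [ 0.59170261 -0.06233185  0.0812489 ] u [-0.23234967 -0.06703058  0.97031981]
tip in bottle z 0.03594668829391798 x -0.004667337411307871 lat 8.197651340877023e-06
```

View pics/ov7.png

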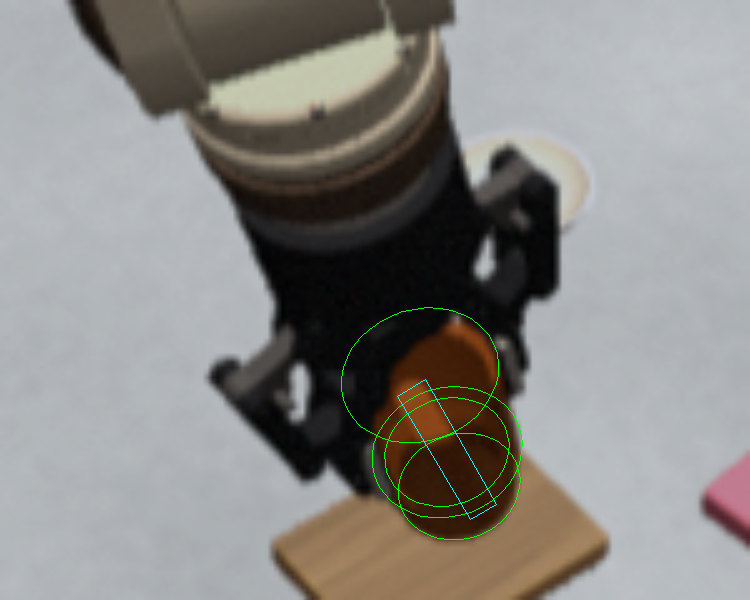

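Contact came at the predicted depth (tip z ≈ 0.0355 in the bottle frame). I'll ease the load, then open.

```bash
python3 -m jog '[{"rotation":[0,0,0],"travel":[-0.8,-0.2,0.8],"jaw":0},{"rotation":[0,0,0],"travel":[0,0,0],"jaw":0},{"rotation":[0,0,0],"travel":[0,0,0],"jaw":0}]'
```

```text
time: 11.4
ee_pos: [0.5923, -0.0621, 0.0781]
tcp_rot: [-90.0, -14.0, 16.3]
wrist_force: [-5.2, 0.5, 8.5]
opening: 0.056
```

```bash
python3 -m jog '[{"rotation":[0,0,0],"travel":[-0.6,-0.2,0.6],"jaw":0},{"rotation":[0,0,0],"travel":[0,0,0],"jaw":0},{"rotation":[0,0,0],"travel":[0,0,0],"jaw":0}]'
python3 -m jog '[{"rotation":[0,0,0],"travel":[0,0,0],"jaw":0.4},{"rotation":[0,0,0],"travel":[0,0,0],"jaw":0.5},{"rotation":[0,0,0],"travel":[0,0,0],"jaw":0.7},{"rotation":[0,0,0],"travel":[0,0,0],"jaw":1},{"rotation":[0,0,0],"travel":[0,0,0],"jaw":1},{"rotation":[0,0,0],"travel":[0,0,0],"jaw":1},{"rotation":[0,0,0],"travel":[0,0,0],"jaw":1},{"rotation":[0,0,0],"travel":[0,0,0],"jaw":1}]'
python3 look.py 8; python3 ov.py 8
```

```text
time: 11.78
ee_pos: [0.5919, -0.0623, 0.0781]
tcp_rot: [-90.0, -14.0, 16.3]
wrist_force: [-0.3, 0.7, 6.4]
opening: 0.0555
time: 12.78
ee_pos: [0.5914, -0.0623, 0.0774]
tcp_rot: [-90.0, -14.0, 16.3]
wrist_force: [-0.6, 0.4, -1.0]
opening: 0.0856
[ 0.59139565 -0.06231794  0.07737985] [0.00139628 0.01950569 0.82151782] [-90.0055683  -13.95474078  16.24932692] 0.08527037751945032 12.875
C [ 0.59058523 -0.06255379  0.08077656] u [-0.23154916 -0.06738624  0.97048652]
tip in bottle z 0.03612816886681045 x -0.003476859280892199 lat -7.030319443295487e-05
```

View pics/ov8.png

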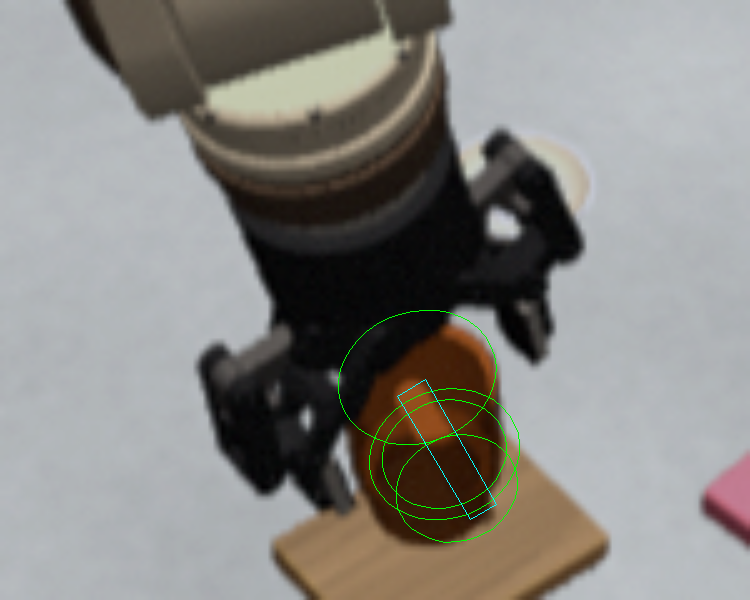

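Released, the bottle has swung towards vertical and hangs on the peg (base at crop (440,370), mouth at (430,520)). Retreating upward, slightly back.

```bash
python3 -m jog '[{"rotation":[0,0,0],"travel":[-1.5,-0.4,8],"jaw":1},{"rotation":[0,0,0],"travel":[-2.5,-0.7,15],"jaw":1},{"rotation":[0,0,0],"travel":[-3,-1,20],"jaw":1},{"rotation":[0,0,0],"travel":[-5,-1.5,30],"jaw":1},{"rotation":[0,0,0],"travel":[-10,0,40],"jaw":1},{"rotation":[0,0,0],"travel":[-40,0,20],"jaw":1},{"rotation":[0,0,0],"travel":[-50,0,0],"jaw":1},{"rotation":[0,0,0],"travel":[-50,0,0],"jaw":1}]'
python3 -m jog '[{"rotation":[0,0,0],"travel":[-50,0,0],"jaw":1},{"rotation":[0,0,0],"travel":[0,0,0],"jaw":1},{"rotation":[0,0,0],"travel":[0,0,0],"jaw":1},{"rotation":[0,0,0],"travel":[0,0,0],"jaw":1}]'
python3 look.py 9
python3 - <<'E'
from h import *
for n in('side','top'):
    for t in('bottle_centre','ring_dish'):
        for d in bot.trace(n,t)[:2]:
            ys,xs=np.nonzero(d['mask']);print(n,t,round(d['score'],2),np.round(d['xy'],1),xs.min(),xs.max(),ys.min(),ys.max())
E
```

```text
time: 13.88
ee_pos: [0.428, -0.0659, 0.2119]
tcp_rot: [-90.1, -14.0, 16.3]
wrist_force: [-0.2, -0.2, 0.2]
opening: 0.0855
time: 14.38
ee_pos: [0.38, -0.0659, 0.2105]
tcp_rot: [-90.0, -13.9, 16.3]
wrist_force: [0.8, -0.2, 0.0]
opening: 0.0853
[ 0.37984252 -0.06586724  0.21010974] [-0.48292217  0.22137252  0.20516359] [-89.97138553 -13.9028625   16.26405315] 0.08554917154988241 14.475
C [ 0.37903569 -0.06610444  0.21350721] u [-0.23052106 -0.06777235  0.97070436]
tip in bottle z -0.14172443708827445 x 0.16269776885643497 lat -0.05597342671967537
side bottle_centre 0.85 [338.  263.7] 318 350 243 288
side ring_dish 0.94 [353.1 214.1] 338 368 205 227
top bottle_centre 0.62 [330.  228.8] 316 349 211 242
top ring_dish 0.78 [246.4 176.5] 227 261 160 194
```

View pics/c9.png

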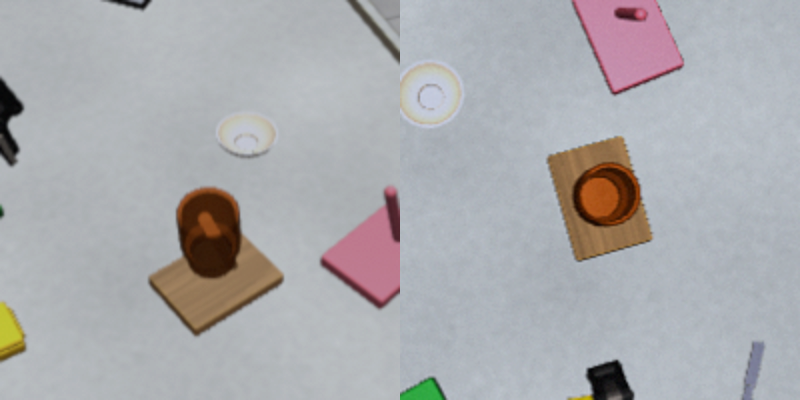

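```bash
python3 - <<'E'
from fit import *
from scipy.spatial.transform import Rotation as R
Ms={}
for n in('side','top'):
    bot.camera(n); Ms[n]=bot.trace(n,'bottle_centre')[0]['mask'].astype(np.float32)
loc=[cyl(0,0,.029,-.014,.04),cyl(0,0,.024,-.04,-.014)]
def parts(p):
    r=R.from_rotvec([p[3],p[4],0]).as_matrix();return [X@r.T+p[:3] for X in loc]
iou=lambda a,b:np.minimum(a,b).sum()/np.maximum(a,b).sum()
f=lambda p:-sum(iou(fill(n,parts(p)),Ms[n]) for n in Ms)
x0=np.array([.585,-.064,.082,0,-.1]);S=[x0]+[x0+np.eye(5)[i]*[.008,.008,.008,.15,.15][i] for i in range(5)]
r=minimize(f,x0,method='Nelder-Mead',options=dict(initial_simplex=S,xatol=1e-4,maxiter=400))
p=r.x;B=R.from_rotvec([p[3],p[4],0]).as_matrix();tip=np.array([.579,-.066,.115])
print(p,r.fun,'tip in bottle',B.T@(tip-p[:3]),np.linalg.norm(tip-p[:3]),'tilt',np.degrees(np.hypot(p[3],p[4])))
E
```

```text
[ 0.58563078 -0.0620454   0.0800831   0.10455063 -0.10316967] -1.920595645904541 tip in bottle [-0.00298484 -0.00025985  0.03563452] 0.035760255730905986 tilt 8.415814952730845
```

The silhouette fit agrees: the tip is at z = 0.0356 in the bottle frame (base inside at 0.035), the tilt is about 8°, and the dish pixels are unchanged. Handing in.

```bash
python3 -c "
from workcell import bot
print(bot.job_done())"
```

```text
the job is handed in; nothing more can be done
None
```

The amber bottle now hangs mouth-down on the long wooden peg, released, and I handed the job in after about 15 s; no verdict was reported.

**What I did:** I gripped the bottle at 30 N and carried it over tilted 14° towards the peg's lean. I lowered it along the peg until the base touched the tip, eased the load, opened the gripper and backed the arm well clear.

**Last checks:**
- **Depth:** base contact came at the depth I predicted. A final silhouette fit puts the tip at z of about 0.0356 m in the bottle frame, 0.036 m from its centre.
- **Tilt:** the bottle hangs about 8° from vertical.
- **Ring dish:** it is in the same place in both pictures to within about 1–2 pixels.
- **Robot:** the wrist force was near zero after I backed away.

**What disagreed:**
- While lowering, the side-view overlay suggested the bottle sat up to about 4° off the tilt I assumed. That was within the clearance.
- At first contact the sideways force was larger than I expected (about 14 N, against 16 N upward). It fell to near zero after I backed off about 1 mm.
- I did not take two spaced readings to confirm the bottle was at rest.

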